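Run a fingertip along the curved row of vial caps

TASK

Run the closed fingertips lightly along the curved row of domed vial caps, from the blue cap to the red one, following the curve so that every cap in turn is pushed down home. Make it one continuous pass: do not raise the hand away from the row or leave it sideways until the red cap is down. Only touch the caps - do not lift or shift the rack, do not lean hard on it, leave the vial, dish and beaker around it alone, and finish clear of everything.

Things in the scene. Friction and masses are not known exactly. Their poses are not given: they have to be found in the camera images.
- rack: grey and silver loose vial rack (2.5 kg): a curved band 56 mm wide, 210 mm long, 58 mm high to its top plate. Six capped vials in a row on an arc of radius 120 mm (centre at x = -120 mm, y = 0), 34 mm apart along the arc, the row centred on the origin. Origin: on the worktop under the middle of the row; z up, y toward the blue end, x away from the hollow side
- cap_1_top (a point): top centre of the blue cap, the first of the row (end at the rack's +y); a dome 24 mm across and 6 mm high; its top stands 70 mm above the worktop when fully up and 64 mm when fully home; the point moves with the cap
- cap_2_top (a point): top centre of the white cap, number 2 of the row counted from the blue one; a dome 24 mm across and 6 mm high; its top stands 70 mm above the worktop when fully up and 64 mm when fully home; the point moves with the cap
- cap_3_top (a point): top centre of the white cap, number 3 of the row counted from the blue one; a dome 24 mm across and 6 mm high; its top stands 70 mm above the worktop when fully up and 64 mm when fully home; the point moves with the cap
- cap_4_top (a point): top centre of the white cap, number 4 of the row counted from the blue one; a dome 24 mm across and 6 mm high; its top stands 70 mm above the worktop when fully up and 64 mm when fully home; the point moves with the cap
- cap_5_top (a point): top centre of the white cap, number 5 of the row counted from the blue one; a dome 24 mm across and 6 mm high; its top stands 70 mm above the worktop when fully up and 64 mm when fully home; the point moves with the cap
- cap_6_top (a point): top centre of the red cap, the last of the row (end at the rack's -y); a dome 24 mm across and 6 mm high; its top stands 70 mm above the worktop when fully up and 64 mm when fully home; the point moves with the cap
- cap_1 (a joint): how far cap 1 (1 blue ... 6 red) is pushed in, m: 0 standing proud, 0.006 fully home on the rack plate; it moves straight down against about 3 N of friction and stays where it is left
- cap_2 (a joint): how far cap 2 (1 blue ... 6 red) is pushed in, m: 0 standing proud, 0.006 fully home on the rack plate; it moves straight down against about 3 N of friction and stays where it is left
- cap_3 (a joint): how far cap 3 (1 blue ... 6 red) is pushed in, m: 0 standing proud, 0.006 fully home on the rack plate; it moves straight down against about 3 N of friction and stays where it is left
- cap_4 (a joint): how far cap 4 (1 blue ... 6 red) is pushed in, m: 0 standing proud, 0.006 fully home on the rack plate; it moves straight down against about 3 N of friction and stays where it is left
- cap_5 (a joint): how far cap 5 (1 blue ... 6 red) is pushed in, m: 0 standing proud, 0.006 fully home on the rack plate; it moves straight down against about 3 N of friction and stays where it is left
- cap_6 (a joint): how far cap 6 (1 blue ... 6 red) is pushed in, m: 0 standing proud, 0.006 fully home on the rack plate; it moves straight down against about 3 N of friction and stays where it is left
- sample_vial: loose glass vial with a push cap, 34 mm across, 94 mm high, standing in the hollow of the curved rack; origin at the centre of its foot
- petri_dish: loose flat round dish, 72 mm across, 14 mm high, in the hollow of the rack beside the vial; origin at the centre of its foot
- beaker: loose small glass beaker, about 52 mm across, 66 mm high, beyond the blue end of the rack; origin at the centre of its foot
Things that resemble listed ones, but are neither listed nor needed, are in the scene too. Of the things like the petri_dish, leave any that is green, purple or turquoise; of the rest the smaller one is meant.

How it is judged:
By the outcome, as a careful person would: the job done as asked, in the order asked, and still so for the second after the job is handed in, with the robot touching nothing.
It also fails if it takes over 48 s, if anything falls off the work surface, if the arm or the gripper's body presses on something with over 40 N, if the wrist force passes 120 N, or if a joint passes its speed limit or range.

ROBOT

A 7-joint arm with a two-finger parallel gripper is mounted at the origin on a cart in front of the work surface, level with it; the furniture and walls round the work are solid. World frame = base frame: x ahead of the robot, y to its left, z up, the work surface at z = 0. Lengths are in mm, angles in rad, forces in N, time in s.
With the tool pointing down it reaches from about 425 to 875 mm from the base axis. Payload 8.4 kg.
Tool frame: the origin (TCP) lies between the finger pads, 19 mm behind the fingertips; this is the grasp point; z points along the fingers, y is the line along which they close (so a half turn about z gives the same grasp; the last joint's range is limited). The gripper opens to 85 mm and grips with 20 to 120 N. Pads are 22 mm wide; open, the fingers measure 114 mm over their backs; the gripper's body (76 mm by 85 mm) begins 54 mm behind the grasp point. The pads swing forward as they close: fully open they stand 13 mm farther back than shut.
Start: joints at [1.185, 0.333, 0.04, 1.465, -0.013, 1.343, -0.059], TCP at [183.853, -623.428, 250.008] pointing down, gripper open.
Joint ranges: [-2.58, 2.58], [-0.38, 2.09], [-1.3, 1.39], [0.25, 2.4], [-1.5, 4.64], [0.08, 2.09], [-2.65, 2.65]. Speed limits (rad/s): [2.22, 2.22, 2.79, 2.79, 3.14, 3.14, 3.14].

INTERFACE

Orientations are given as a unit quaternion [w, x, y, z].
In Python, from plant import telemetry, snapshot, camera_model, sign_off, spot_in, regions_of, spot_point gives the robot as it stands.
- The arm moves only by the shell command python3 -m pendant 'ROWS' [OPENING] [FORCE]. ROWS is JSON, a list of rows, each an object of numbers: "tx", "ty", "tz": the shift along the tool's x, y, z normalised to -1 to 1, where 1 is 0.12 m; "rx", "ry", "rz": the turn, a rotation vector about the tool's x, y, z normalised to -1 to 1, where 1 is 45 degrees. In form: [{"tx": .., "ty": .., "tz": .., "rx": .., "ry": .., "rz": ..}, ...]. A call has 1 to 10 rows; each row is the pose to reach, as a shift and turn from the pose commanded when the call began, along the tool's axes at that moment; what a row does not reach only later rows make up. A row lasts 1/12 s, in which the tool goes at most 41.7 mm and 7.16 degrees, less where a joint would pass 70% of its speed; a pose out of reach is approached as far as the arm can. A call with a number of a shift or a turn outside -1 to 1 is refused whole. A call with a gripper value outside its range is refused whole. OPENING is the opening, from 0 (shut) to 1 (fully open), set as the call begins (- or left out, the last holds). The fingers move at their own pace and stop on an object; FORCE is the grip in N (left out, the last holds). Time passes only in rows, so rows that repeat a pose let the fingers close. It gives the time, the measured TCP pose, the force, the opening and the grip force at its end, in the units of the state.
- telemetry.observe(): the state, without advancing time (a new reading comes with each control period).
- snapshot(name): name is "scene" or "top"; returns the picture (400x640x3 uint8, blue, green, red); there is no depth.
- camera_model(name): a dict with "intrinsics" (3x3 intrinsics, pixels), "origin" and "orientation" of the camera in the world. Camera axes: x right, y up, looking along -z (the intrinsics and any distortion apply to the point x, -y, -z); pixel columns grow to the right and rows downward; lengths in mm; the calibration is good to about 2 mm. A picture is of the moment at which its call begins. camera_model takes no time and is no camera call.
- sign_off(): hands the job in; it is judged then, once.
Trained networks look in the newest picture that a camera, given by its name, has taken for a name from the list of things; names that differ only in an ending like _2 or _b are one class to them, and where a whole thing is asked for, a point or a joint stands for the part that bears it (a point fixed in the world has none). Each returns a list of dicts, best first, with "confidence" (0 to 1); they miss things now and then, are a little off and sometimes report something else, mostly with a low value. They report only what shows in the picture. A call takes as long as a camera call. They do not tell look-alikes from the thing itself.
- spot_in(camera, label): "bbox" ([left, top, right, bottom] in pixels, round what is visible of it).
- regions_of(camera, label): "region" (400x640 bool, what is visible of it) and "bbox" ([left, top, right, bottom] in pixels, round what is visible of it).
- spot_point(camera, label): "xy" ([column, row] in pixels: a listed point, or the origin of a listed thing).
The state is a dict: "time": time; "joint_positions": joint angles; "dq": joint speeds; "joint_torque": joint torques, N m; "position": TCP position; "eef_rot": TCP orientation; "ft_force": force on the tool from outside, world axes, zero at the start; "moment": the same for the moment, N m; "opening": finger opening in mm; "grip_force": force on a finger pad.
Only numpy, scipy, OpenCV 4.12 (cv2) and the standard library are available. Lean on these libraries where they do the work, as an engineer would, in place of code of your own. Each camera call takes 0.05 s, during which the arm holds its last target. There are 200 camera calls.

## Working session

There is one attempt and no reset: what is moved stays moved. The work goes in short steps, Python scripts to look and compute and a shell command to move; the robot and the scene stay as the last step left them, time stands still between calls to the robot, and variables do not carry over. Pictures are saved under pics/ and viewed, at most 10 in all, crops included, and the job is handed in when it is done.

```bash
mkdir -p pics; ls; python3 - <<'E'
from plant import *
import cv2,numpy as np
for c in("scene","top"):
    cv2.imwrite(f"pics/{c}0.png",snapshot(c)); m=camera_model(c); print(c,m)
    for l in ["cap_%d_top"%i for i in range(1,7)]+["rack","sample_vial","petri_dish","beaker"]:
        print(l,[(np.round(d["xy"],1).tolist(),round(d["confidence"],2)) for d in spot_point(c,l)])
s=telemetry.observe();print(s)
E
```

```text
pics
scene {'intrinsics': array([[363.64259649,   0.        , 315.10451457],
       [  0.        , 363.64259649, 199.36093742],
       [  0.        ,   0.        ,   1.        ]]), 'origin': array([ 40.86387458, 431.58792824, 704.9262248 ]), 'orientation': array([-0.47782044, -0.18258765,  0.31560849,  0.79921252])}
cap_1_top [([357.2, 215.7], 0.38)]
cap_2_top [([355.3, 204.9], 0.65), ([362.8, 187.4], 0.26)]
cap_3_top [([359.7, 195.8], 0.62), ([371.6, 182.8], 0.55)]
cap_4_top [([360.5, 188.4], 0.61)]
cap_5_top [([371.0, 178.2], 0.37)]
cap_6_top [([384.2, 175.0], 0.58)]
rack [([355.6, 212.4], 0.72)]
sample_vial [([388.9, 237.8], 0.92), ([355.0, 212.2], 0.56)]
petri_dish [([309.4, 218.6], 0.81), ([290.3, 287.6], 0.74), ([263.4, 252.6], 0.69), ([396.7, 217.5], 0.65)]
beaker [([344.3, 263.4], 0.86), ([394.9, 218.1], 0.53)]
top {'intrinsics': array([[455.1577623 ,   0.        , 326.26885406],
       [  0.        , 455.1577623 , 193.71288437],
       [  0.        ,   0.        ,   1.        ]]), 'origin': array([346.62227673, 149.37097814, 990.36298762]), 'orientation': array([ 0.72565071,
[... 604 characters left out ...]
  0.33322645,  0.03992692,  1.46541065, -0.0133919 ,
        1.34330645, -0.05849694]), 'dq': array([-7.57107246e-04,  4.12351104e-05, -4.20122868e-04, -1.49262728e-03,
       -2.50843578e-04,  1.20144534e-03,  1.42595360e-03]), 'joint_torque': array([-1.25616374e-03, -6.58323312e+01,  1.36199567e+00, -4.05831957e+01,
        1.64945796e-02,  3.01843771e-03, -3.23821610e-05]), 'position': array([ 183.82511121, -623.43003382,  249.985938  ]), 'eef_rot': array([-4.05184920e-05,  9.89740564e-01,  1.42876222e-01, -1.34771036e-05]), 'ft_force': array([-0.38576273,  0.23567101, -0.1378215 ]), 'moment': array([ 0.00579249,  0.03979874, -0.02606285]), 'grip_force': 0.0, 'opening': 85.79038632272491}
```

```bash
cat > h.py <<'E'
from plant import *
import cv2,numpy as np
from scipy.spatial.transform import Rotation as R
from scipy.optimize import least_squares
def rot(q): return R.from_quat([*q[1:],q[0]]).as_matrix()
def pix(c,P):
    m=camera_model(c);p=(np.atleast_2d(P)-m["origin"])@rot(m["orientation"])*[1,-1,-1]
    q=p@m["intrinsics"].T; return q[:,:2]/q[:,2:]
def ray(c,uv,z):
    m=camera_model(c);d=np.linalg.inv(m["intrinsics"])@[*uv,1]*[1,-1,-1]
    d=rot(m["orientation"])@d;o=m["origin"];return o+d*(z-o[2])/d[2]
A=(2.5-np.arange(6))*34/120
def caps(x,y,t,z=70):
    l=np.c_[-120+120*np.cos(A),120*np.sin(A)]
    c,s=np.cos(t),np.sin(t)
    return np.c_[l@np.array([[c,s],[-s,c]])+[x,y],np.full(6,z)]
E
python3 - <<'E'
from h import *
T=np.array([[361.7,235.7],[367.6,221.1],[377.8,207.4],[388.6,198.6],[409.1,192.8],[422,193.6]])
S=np.array([[357.2,215.7],[355.3,204.9],[359.7,195.8],[360.5,188.4],[371,178.2],[384.2,175]])
for t in T: print(ray("top",t,70).round())
for s in S: print(ray("scene",s,70).round())
x0=[*ray("top",T.mean(0),70)[:2],0]
for n,f in (("top",lambda x:(pix("top",caps(*x))-T).ravel()),("both",lambda x:np.r_[(pix("top",caps(*x))-T).ravel(),(pix("scene",caps(*x))-S).ravel()])):
    b=min((least_squares(f,[x0[0],x0[1],a],loss="soft_l1") for a in np.arange(-3,3.2,1)),key=lambda r:r.cost)
    print(n,b.x,b.cost,b.fun.round(1))
for n,(uv) in dict(vial=(386.2,256.8),dish=(416.2,242.3),beaker=(323,259.4)).items(): print(n,ray("top",uv,0).round())
def crop(c,x0,y0,x1,y1):
    i=cv2.imread(f"pics/{c}0.png")[y0:y1,x0:x1]; return cv2.resize(i,None,fx=4,fy=4,interpolation=cv2.INTER_CUBIC)
cv2.imwrite("pics/tc.png",crop("top",290,150,470,290)); cv2.imwrite("pics/sc.png",crop("scene",290,150,450,290))
E
```

```text
[459.  80.  70.]
[489.  69.  70.]
[519.  49.  70.]
[539.  28.  70.]
[554. -14.  70.]
[554. -41.  70.]
[464.  85.  70.]
[494.  71.  70.]
[514.  46.  70.]
[534.  30.  70.]
[552. -13.  70.]
[546. -49.  70.]
top [529.77896059  37.24156011   0.67418921] 4.44386620551201 [-0.3  0.1 -0.  -0.5 -0.1  0.4  2.3 -0.  -2.9  0.7  0.5 -0.8]
both [529.86665766  36.64091582 -24.48883403] 16.31400693211121 [-1.  -0.6 -0.3 -1.1 -0.   0.2  2.7  0.2 -2.3  1.3  1.2  0.3  2.4  0.7
  1.1  0.5 -2.3 -0.7  1.6 -2.4 -0.9  0.7 -3.7 -1.1]
vial [425.  19.   0.]
dish [461. -45.   0.]
beaker [411. 155.   0.]
```

View pics/tc.png

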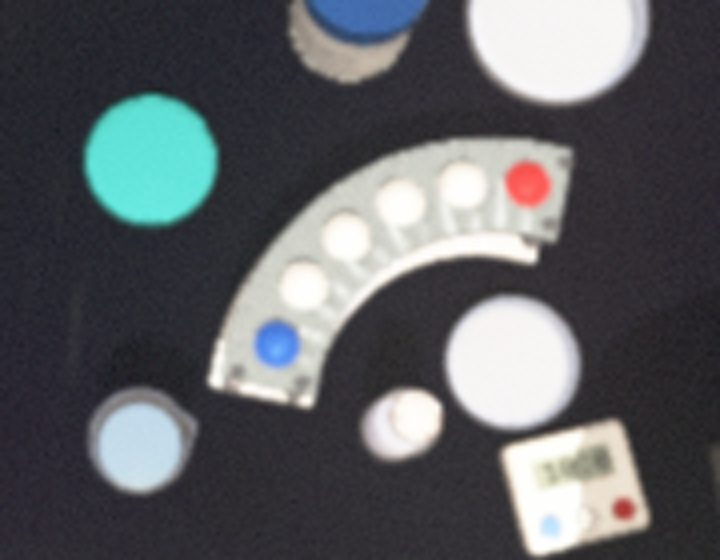

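View pics/sc.png

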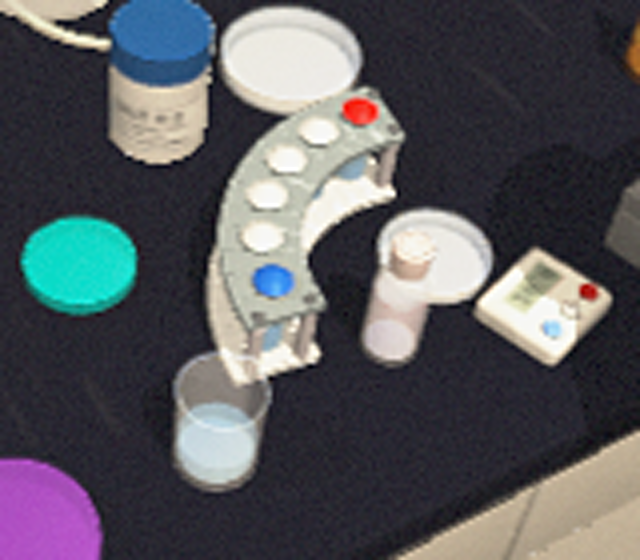

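View pics/top0.png

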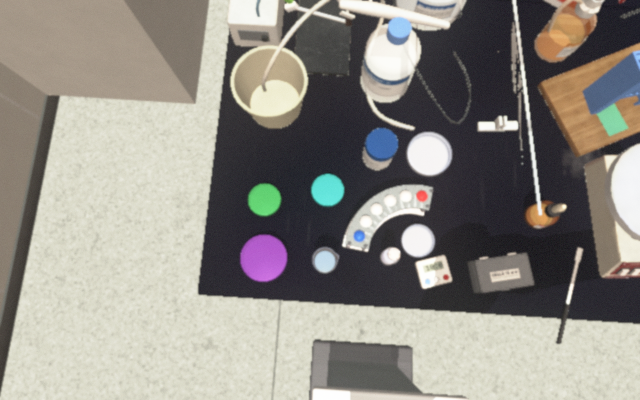

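View pics/scene0.png

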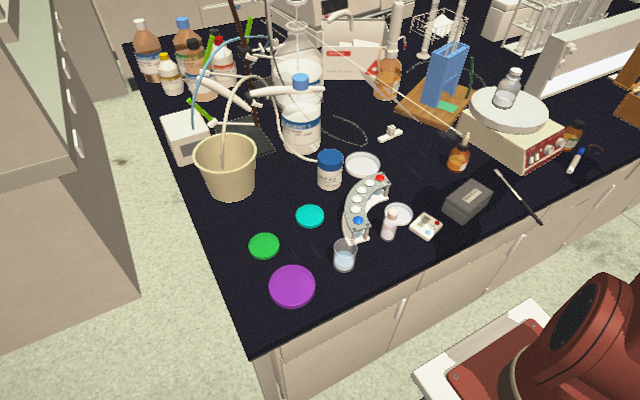

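```bash
python3 - <<'E'
from h import *
T0=np.array([[277,343],[304,286],[346,236],[400,203],[462,184],[527,184]])/4+[290,150]
S0=np.array([[273,280],[264,237],[266,194],[287,158],[320,130],[361,110]])/4+[290,150]
def refine(c,p):
    i=cv2.imread(f"pics/{c}0.png").astype(float);out=[]
    for k,q in enumerate(p):
        for _ in range(4):
            y,x=np.mgrid[0:400,0:640];m=np.hypot(x-q[0],y-q[1])<8
            if k==0:w=np.clip(i[...,0]-i[...,2]-50,0,80)
            elif k==5:w=np.clip(i[...,2]-i[...,0]-50,0,80)
            else:w=np.clip(i.min(2)-205,0,30)
            w=w*m;q=np.array([(x*w).sum(),(y*w).sum()])/w.sum()
        out.append(q)
    return np.array(out)
T=refine("top",T0);S=refine("scene",S0)
print((T-T0).round(1).tolist(),(S-S0).round(1).tolist())
for n,cs in (("top",[("top",T)]),("scene",[("scene",S)]),("both",[("top",T),("scene",S)]),("hand",[("top",T0),("scene",S0)])):
    f=lambda x:np.concatenate([(pix(c,caps(*x,z=67.5))-P).ravel() for c,P in cs])
    b=least_squares(f,[530,37,.67],loss="soft_l1");print(n,b.x.round(3),round(b.cost,2),b.fun.round(1).tolist())
    print(caps(*b.x)[:,:2].round(1).tolist())
for uv in [(380,165),(543,213)]: print(ray("top",uv,0).round())
s=telemetry.observe();print(rot(s["eef_rot"]).round(3))
E
```

```text
[[-0.5, 0.1], [-0.2, 0.3], [-0.1, 0.9], [-0.4, 0.6], [-0.5, 1.0], [-0.2, -0.4]] [[-0.3, -0.3], [-0.5, -1.1], [0.8, -1.1], [-0.8, 1.8], [-1.4, 0.9], [-0.5, -0.2]]
top [525.976  39.462   0.634] 1.08 [0.0, 1.0, -0.3, 0.0, -0.2, -0.3, 0.1, -0.5, 0.3, -0.6, 0.1, 0.7]
[[456.5, 85.3], [488.1, 73.0], [515.0, 52.4], [535.0, 25.1], [546.7, -6.7], [548.9, -40.5]]
scene [523.673  43.469   0.635] 3.32 [0.2, 0.4, -0.3, 0.7, -1.0, 1.0, 0.3, -2.0, 0.6, -1.3, 0.1, -0.1]
[[454.1, 89.2], [485.7, 77.0], [512.7, 56.4], [532.8, 29.1], [544.4, -2.7], [546.7, -36.5]]
both [525.624  40.522   0.634] 7.39 [-0.5, 1.1, -0.8, 0.2, -0.7, -0.2, -0.4, -0.4, -0.2, -0.5, -0.4, 0.8, 0.8, -0.7, 0.2, -0.3, -0.4, 0.1, 0.8, -2.9, 1.2, -2.2, 0.6, -1.0]
[[456.1, 86.4], [487.7, 74.1], [514.6, 53.5], [534.7, 26.2], [546.3, -5.7], [548.6, -39.5]]
hand [526.095  39.72    0.63 ] 5.87 [-0.7, 0.9, -0.6, 0.2, -0.5, 0.5, -0.4, 0.1, -0.3, 0.3, -0.2, 0.4, 0.5, -1.3, -0.2, -1.6, 0.5, -1.3, 0.2, -1.3, 0.0, -1.5, 0.3, -1.3]
[[456.8, 85.8], [488.3, 73.4], [515.1, 52.7], [535.1, 25.3], [546.6, -6.5], [548.8, -40.4]]
[630.  41.   0.]
[ 544. -323.    0.]
[[ 0.959  0.283 -0.   ]
 [ 0.283 -0.959  0.   ]
 [-0.    -0.    -1.   ]]
```

```bash
python3 -m pendant '[{"tx":0.7,"ty":-0.75,"tz":0,"rz":0.364},{"tx":0.7,"ty":-0.75,"tz":0,"rz":0.364},{"tx":0.7,"ty":-0.75,"tz":0,"rz":0.364},{"tx":0.7,"ty":-0.75,"tz":0,"rz":0.364},{"tx":0.7,"ty":-0.75,"tz":0,"rz":0.364}]' 0 20
```

```text
$[0]: bad value
```

```bash
python3 -m pendant '[{"tx":0.7,"ty":-0.75,"tz":0,"rx":0,"ry":0,"rz":0.364},{"tx":0.7,"ty":-0.75,"tz":0,"rx":0,"ry":0,"rz":0.364},{"tx":0.7,"ty":-0.75,"tz":0,"rx":0,"ry":0,"rz":0.364},{"tx":0.7,"ty":-0.75,"tz":0,"rx":0,"ry":0,"rz":0.364},{"tx":0.7,"ty":-0.75,"tz":0,"rx":0,"ry":0,"rz":0.364}]' 0 20
```

```text
time: 1.52
position: [240.8, -511.6, 250.6]
eef_rot: [0.0, 1.0, 0.003, 0.0]
ft_force: [0.0, -0.5, 0.0]
opening: 25.7
grip_force: 0.0
```

Now tool x = +X, tool y = −Y, tool z = −Z.

```bash

python3 -m pendant '[{"tx":0.5,"ty":-1,"tz":0,"rx":0,"ry":0,"rz":0},{"tx":0.5,"ty":-1,"tz":0,"rx":0,"ry":0,"rz":0},{"tx":0.5,"ty":-1,"tz":0,"rx":0,"ry":0,"rz":0},{"tx":0.5,"ty":-1,"tz":0,"rx":0,"ry":0,"rz":0}]'
python3 -m pendant '[{"tx":0.5,"ty":-1,"tz":0,"rx":0,"ry":0,"rz":0},{"tx":0.5,"ty":-1,"tz":0,"rx":0,"ry":0,"rz":0},{"tx":0.5,"ty":-1,"tz":0,"rx":0,"ry":0,"rz":0},{"tx":0.5,"ty":-1,"tz":0,"rx":0,"ry":0,"rz":0}]'
python3 -m pendant '[{"tx":0.4,"ty":-1,"tz":0,"rx":0,"ry":0,"rz":0},{"tx":0.4,"ty":-1,"tz":0,"rx":0,"ry":0,"rz":0},{"tx":0.4,"ty":-1,"tz":0,"rx":0,"ry":0,"rz":0},{"tx":0.4,"ty":-1,"tz":0,"rx":0,"ry":0,"rz":0}]'
```

```text
time: 1.85
position: [301.9, -388.9, 250.3]
eef_rot: [-0.001, 1.0, 0.003, 0.001]
ft_force: [1.4, -0.4, 0.2]
opening: 0.1
grip_force: 0.0
time: 2.18
position: [361.6, -268.6, 250.5]
eef_rot: [-0.0, 1.0, 0.003, 0.001]
ft_force: [0.4, -0.2, -0.8]
opening: -0.4
grip_force: 0.0
time: 2.52
position: [409.3, -147.6, 250.7]
eef_rot: [-0.001, 1.0, 0.004, 0.001]
ft_force: [0.1, 0.7, -0.2]
opening: -0.1
grip_force: 0.0
```

```bash

python3 -m pendant '[{"tx":0.2,"ty":-1,"tz":0,"rx":0,"ry":0,"rz":0},{"tx":0.2,"ty":-1,"tz":0,"rx":0,"ry":0,"rz":0},{"tx":0.2,"ty":-1,"tz":0,"rx":0,"ry":0,"rz":0},{"tx":0.2,"ty":-1,"tz":0,"rx":0,"ry":0,"rz":0}]'
python3 -m pendant '[{"tx":0.2,"ty":-0.95,"tz":0,"rx":0,"ry":0,"rz":0},{"tx":0.2,"ty":-0.95,"tz":0,"rx":0,"ry":0,"rz":0},{"tx":0.2,"ty":-0.95,"tz":0,"rx":0,"ry":0,"rz":0},{"tx":0.2,"ty":-0.95,"tz":0.0,"rx":0,"ry":0,"rz":0},{"tx":0.2,"ty":-0.95,"tz":0.4,"rx":0,"ry":0,"rz":0},{"tx":0.2,"ty":-0.95,"tz":0.8,"rx":0,"ry":0,"rz":0},{"tx":0.2,"ty":-0.95,"tz":1,"rx":0,"ry":0,"rz":0},{"tx":0.2,"ty":-0.95,"tz":1,"rx":0,"ry":0,"rz":0},{"tx":0.2,"ty":-0.95,"tz":1,"rx":0,"ry":0,"rz":0}]'
python3 - <<'E'
from h import *
for c in("scene","top"): cv2.imwrite(f"pics/{c}1.png",snapshot(c))
a=cv2.resize(cv2.imread("pics/top1.png")[150:290,300:440],None,fx=2.8,fy=2.8,interpolation=3)
b=cv2.resize(cv2.imread("pics/scene1.png")[140:280,300:440],None,fx=2.8,fy=2.8,interpolation=3)
cv2.imwrite("pics/c1.png",np.hstack([a,b]))
s=telemetry.observe();print(s["position"],rot(s["eef_rot"]).round(3),s["ft_force"])
p=s["position"]-[0,0,19];print(pix("top",p),pix("scene",p))
E
```

```text
time: 2.85
position: [432.1, -26.9, 250.8]
eef_rot: [-0.001, 1.0, 0.004, 0.001]
ft_force: [-0.3, 0.3, -0.4]
opening: 0.3
grip_force: 0.0
time: 3.6
position: [454.0, 80.0, 129.5]
eef_rot: [-0.0, 1.0, 0.0, -0.002]
ft_force: [0.6, -0.2, 0.8]
opening: -0.1
grip_force: 0.0
[456.07876131  80.72128366 132.21982267] [[ 1.     0.     0.002]
 [ 0.    -1.     0.001]
 [ 0.002 -0.001 -1.   ]] [ 0.87803431 -0.37164354 -0.51574851]
[[362.9191528  234.47836506]] [[362.90625208 204.71316385]]
```

View pics/c1.png

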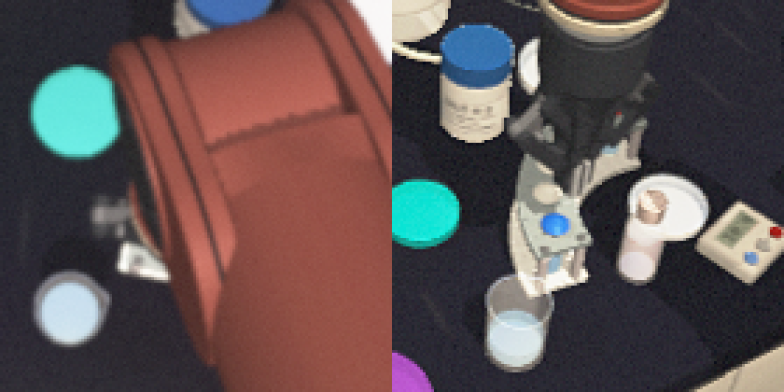

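```bash

python3 -m pendant '[{"tx":0.01,"ty":-0.045,"tz":0.1,"rx":0,"ry":0,"rz":0},{"tx":0.01,"ty":-0.045,"tz":0.2,"rx":0,"ry":0,"rz":0},{"tx":0.01,"ty":-0.045,"tz":0.3,"rx":0,"ry":0,"rz":0},{"tx":0.01,"ty":-0.045,"tz":0.3,"rx":0,"ry":0,"rz":0},{"tx":0.01,"ty":-0.045,"tz":0.3,"rx":0,"ry":0,"rz":0},{"tx":0.01,"ty":-0.045,"tz":0.3,"rx":0,"ry":0,"rz":0}]'
python3 - <<'E'
from h import *
for k in range(4):
  snapshot("scene"); s=telemetry.observe();print(s["position"].round(1),s["ft_force"].round(1))
E
```

```text
time: 4.2
position: [455.9, 86.2, 94.5]
eef_rot: [-0.0, 1.0, 0.0, 0.0]
ft_force: [0.5, -0.2, 0.4]
opening: -0.2
grip_force: 0.0
[456.   86.2  94.6] [-1.2 -0.1  0.1]
[456.   86.2  94.6] [0.5 0.6 0.2]
[456.   86.2  94.6] [ 0.7  0.3 -0.4]
[455.9  86.2  94.5] [0.9 0.2 0.6]
```

```bash

python3 -m pendant '[{"tx":0.008,"ty":0,"tz":0.02,"rx":0,"ry":0,"rz":0},{"tx":0.008,"ty":0,"tz":0.04,"rx":0,"ry":0,"rz":0},{"tx":0.008,"ty":0,"tz":0.05,"rx":0,"ry":0,"rz":0},{"tx":0.008,"ty":0,"tz":0.06,"rx":0,"ry":0,"rz":0},{"tx":0.008,"ty":0,"tz":0.06,"rx":0,"ry":0,"rz":0},{"tx":0.008,"ty":0,"tz":0.06,"rx":0,"ry":0,"rz":0}]'
python3 -m pendant '[{"tx":0,"ty":0,"tz":0.01,"rx":0,"ry":0,"rz":0},{"tx":0,"ty":0,"tz":0.015,"rx":0,"ry":0,"rz":0},{"tx":0,"ty":0,"tz":0.02,"rx":0,"ry":0,"rz":0},{"tx":0,"ty":0,"tz":0.02,"rx":0,"ry":0,"rz":0}]'
python3 - <<'E'
from h import *
for k in range(2):
  snapshot("scene"); s=telemetry.observe();print(s["position"].round(1),s["ft_force"].round(1))
E
```

```text
time: 4.9
position: [456.6, 86.2, 86.8]
eef_rot: [-0.0, 1.0, 0.0, -0.0]
ft_force: [-0.5, -0.8, 0.1]
opening: 0.2
grip_force: 0.3
time: 5.23
position: [456.7, 86.3, 84.4]
eef_rot: [-0.0, 1.0, 0.0, 0.0]
ft_force: [0.6, -0.7, 1.6]
opening: -0.5
grip_force: 1.1
[456.7  86.2  84.4] [-0.1 -1.1  1.8]
[456.6  86.3  84.4] [ 0.  -0.5  1.3]
```

```bash

for i in 1 2; do :; done
python3 -m pendant '[{"tx":0,"ty":0,"tz":0.005,"rx":0,"ry":0,"rz":0},{"tx":0,"ty":0,"tz":0.008,"rx":0,"ry":0,"rz":0},{"tx":0,"ty":0,"tz":0.008,"rx":0,"ry":0,"rz":0}]'
python3 -m pendant '[{"tx":0,"ty":0,"tz":0.005,"rx":0,"ry":0,"rz":0},{"tx":0,"ty":0,"tz":0.008,"rx":0,"ry":0,"rz":0},{"tx":0,"ty":0,"tz":0.008,"rx":0,"ry":0,"rz":0}]'
python3 - <<'E'
from h import *
i=snapshot("scene");s=telemetry.observe();print(s["position"].round(1),s["ft_force"].round(1))
cv2.imwrite("pics/c2.png",cv2.resize(i[150:250,310:430],None,fx=5,fy=5,interpolation=3))
E
```

```text
time: 5.58
position: [456.7, 86.2, 83.5]
eef_rot: [-0.0, 1.0, 0.0, 0.0]
ft_force: [0.9, -1.6, 3.7]
opening: 0.1
grip_force: 1.2
time: 5.83
position: [456.7, 86.2, 82.5]
eef_rot: [-0.0, 1.0, 0.0, 0.0]
ft_force: [-0.7, -1.0, 3.1]
opening: -0.4
grip_force: 1.2
[456.6  86.2  82.5] [-0.  -0.9  1.9]
```

View pics/c2.png

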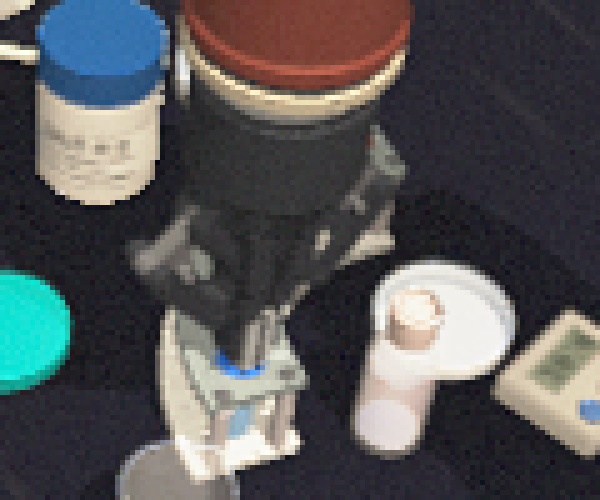

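```bash

python3 -m pendant '[{"tx":0,"ty":0,"tz":0.005,"rx":0,"ry":0,"rz":0},{"tx":0,"ty":0,"tz":0.008,"rx":0,"ry":0,"rz":0},{"tx":0,"ty":0,"tz":0.008,"rx":0,"ry":0,"rz":0}]'
python3 -m pendant '[{"tx":0,"ty":0,"tz":0.004,"rx":0,"ry":0,"rz":0},{"tx":0,"ty":0,"tz":0.006,"rx":0,"ry":0,"rz":0},{"tx":0,"ty":0,"tz":0.006,"rx":0,"ry":0,"rz":0}]'
```

```text
time: 6.13
position: [456.8, 86.3, 82.1]
eef_rot: [0.0, 1.0, 0.0, 0.0]
ft_force: [-1.9, -2.0, 10.3]
opening: -0.2
grip_force: 5.2
time: 6.38
position: [456.8, 86.3, 81.8]
eef_rot: [0.0, 1.0, 0.0, 0.0]
ft_force: [-4.8, -2.3, 18.2]
opening: -0.1
grip_force: 9.0
```

```bash

python3 -m pendant '[{"tx":0.008,"ty":0.003,"tz":-0.0275,"rx":0,"ry":0,"rz":0},{"tx":0.03,"ty":0.012,"tz":-0.05,"rx":0,"ry":0,"rz":0},{"tx":0.07,"ty":0.028,"tz":-0.059,"rx":0,"ry":0,"rz":0},{"tx":0.118,"ty":0.047,"tz":-0.059,"rx":0,"ry":0,"rz":0},{"tx":0.158,"ty":0.063,"tz":-0.057,"rx":0,"ry":0,"rz":0},{"tx":0.197,"ty":0.079,"tz":-0.045,"rx":0,"ry":0,"rz":0},{"tx":0.231,"ty":0.092,"tz":-0.03,"rx":0,"ry":0,"rz":0},{"tx":0.2625,"ty":0.105,"tz":-0.015,"rx":0,"ry":0,"rz":0},{"tx":0.2625,"ty":0.105,"tz":-0.008,"rx":0,"ry":0,"rz":0},{"tx":0.2625,"ty":0.105,"tz":-0.008,"rx":0,"ry":0,"rz":0}]'
python3 - <<'E'
from h import *
i=snapshot("scene");s=telemetry.observe();print(s["position"].round(1),s["ft_force"].round(1))
cv2.imwrite("pics/c3.png",cv2.resize(i[150:250,310:430],None,fx=5,fy=5,interpolation=3))
E
```

```text
time: 7.22
position: [488.7, 73.6, 82.1]
eef_rot: [0.0, 1.0, 0.0, 0.0]
ft_force: [-2.5, -0.5, 8.5]
opening: -0.1
grip_force: 4.4
[488.7  73.7  82.1] [-2.4 -0.2  9. ]
```

View pics/c3.png

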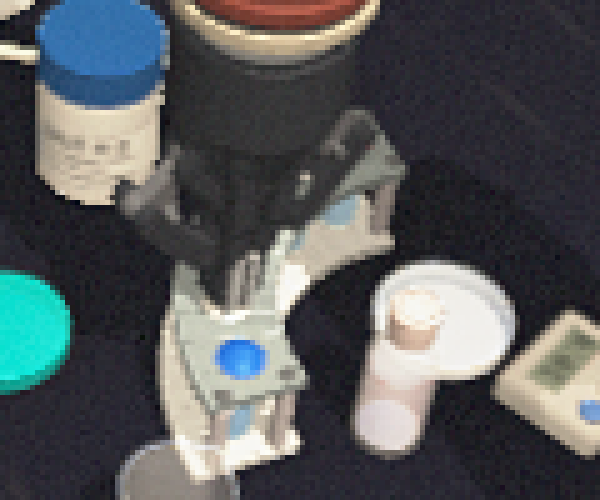

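```bash

python3 -m pendant '[{"tx":0.006,"ty":0.005,"tz":-0.02,"rx":0,"ry":0,"rz":0},{"tx":0.025,"ty":0.02,"tz":-0.042,"rx":0,"ry":0,"rz":0},{"tx":0.058,"ty":0.046,"tz":-0.051,"rx":0,"ry":0,"rz":0},{"tx":0.1,"ty":0.078,"tz":-0.051,"rx":0,"ry":0,"rz":0},{"tx":0.133,"ty":0.104,"tz":-0.049,"rx":0,"ry":0,"rz":0},{"tx":0.166,"ty":0.13,"tz":-0.037,"rx":0,"ry":0,"rz":0},{"tx":0.195,"ty":0.152,"tz":-0.022,"rx":0,"ry":0,"rz":0},{"tx":0.221,"ty":0.173,"tz":-0.007,"rx":0,"ry":0,"rz":0},{"tx":0.221,"ty":0.173,"tz":0,"rx":0,"ry":0,"rz":0},{"tx":0.221,"ty":0.173,"tz":0,"rx":0,"ry":0,"rz":0}]'
```

```text
time: 8.1
position: [515.3, 52.8, 82.2]
eef_rot: [0.0, 1.0, 0.0, 0.0]
ft_force: [-3.5, -0.2, 7.4]
opening: 0.1
grip_force: 3.9
```

```bash

python3 -m pendant '[{"tx":0.005,"ty":0.006,"tz":-0.02,"rx":0,"ry":0,"rz":0},{"tx":0.019,"ty":0.026,"tz":-0.042,"rx":0,"ry":0,"rz":0},{"tx":0.043,"ty":0.06,"tz":-0.051,"rx":0,"ry":0,"rz":0},{"tx":0.075,"ty":0.103,"tz":-0.051,"rx":0,"ry":0,"rz":0},{"tx":0.1,"ty":0.137,"tz":-0.049,"rx":0,"ry":0,"rz":0},{"tx":0.124,"ty":0.171,"tz":-0.037,"rx":0,"ry":0,"rz":0},{"tx":0.146,"ty":0.201,"tz":-0.022,"rx":0,"ry":0,"rz":0},{"tx":0.165,"ty":0.228,"tz":-0.007,"rx":0,"ry":0,"rz":0},{"tx":0.165,"ty":0.228,"tz":0,"rx":0,"ry":0,"rz":0},{"tx":0.165,"ty":0.228,"tz":0,"rx":0,"ry":0,"rz":0}]'
python3 - <<'E'
from h import *
i=snapshot("scene");s=telemetry.observe();print(s["position"].round(1),s["ft_force"].round(1))
cv2.imwrite("pics/c4.png",cv2.resize(i[150:250,310:430],None,fx=5,fy=5,interpolation=3))
E
```

```text
time: 8.93
position: [535.0, 25.3, 82.2]
eef_rot: [0.0, 1.0, 0.0, 0.0]
ft_force: [-2.4, 0.4, 7.2]
opening: 0.1
grip_force: 3.8
[535.   25.3  82.2] [-1.6 -0.1  7.3]
```

View pics/c4.png

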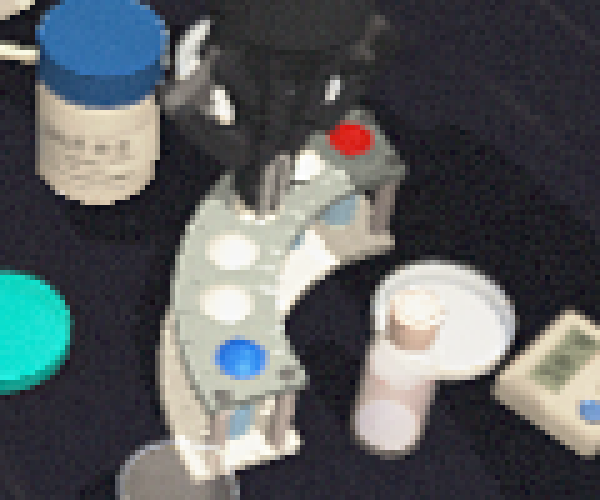

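```bash

python3 -m pendant '[{"tx":0.001,"ty":0.003,"tz":-0.02,"rx":0,"ry":0,"rz":0},{"tx":0.008,"ty":0.022,"tz":-0.044,"rx":0,"ry":0,"rz":0},{"tx":0.022,"ty":0.06,"tz":-0.052,"rx":0,"ry":0,"rz":0},{"tx":0.043,"ty":0.119,"tz":-0.052,"rx":0,"ry":0,"rz":0},{"tx":0.058,"ty":0.159,"tz":-0.05,"rx":0,"ry":0,"rz":0},{"tx":0.072,"ty":0.199,"tz":-0.037,"rx":0,"ry":0,"rz":0},{"tx":0.085,"ty":0.233,"tz":-0.022,"rx":0,"ry":0,"rz":0},{"tx":0.096,"ty":0.265,"tz":-0.007,"rx":0,"ry":0,"rz":0},{"tx":0.096,"ty":0.265,"tz":0,"rx":0,"ry":0,"rz":0},{"tx":0.096,"ty":0.265,"tz":0,"rx":0,"ry":0,"rz":0}]'
python3 -m pendant '[{"tx":0,"ty":0.003,"tz":-0.02,"rx":0,"ry":0,"rz":0},{"tx":0.002,"ty":0.024,"tz":-0.044,"rx":0,"ry":0,"rz":0},{"tx":0.005,"ty":0.063,"tz":-0.052,"rx":0,"ry":0,"rz":0},{"tx":0.009,"ty":0.126,"tz":-0.052,"rx":0,"ry":0,"rz":0},{"tx":0.012,"ty":0.168,"tz":-0.05,"rx":0,"ry":0,"rz":0},{"tx":0.015,"ty":0.21,"tz":-0.037,"rx":0,"ry":0,"rz":0},{"tx":0.018,"ty":0.247,"tz":-0.022,"rx":0,"ry":0,"rz":0},{"tx":0.02,"ty":0.281,"tz":-0.007,"rx":0,"ry":0,"rz":0},{"tx":0.02,"ty":0.281,"tz":0.001,"rx":0,"ry":0,"rz":0},{"tx":0.02,"ty":0.281,"tz":0.001,"rx":0,"ry":0,"rz":0}]'
```

```text
time: 9.82
position: [546.5, -6.8, 82.2]
eef_rot: [0.0, 1.0, 0.0, 0.0]
ft_force: [-1.5, -0.8, 7.4]
opening: -0.1
grip_force: 4.1
time: 10.65
position: [548.8, -40.7, 82.1]
eef_rot: [0.0, 1.0, 0.0, 0.0]
ft_force: [-2.0, -1.3, 7.7]
opening: -0.0
grip_force: 4.7
```

Red cap is home. Lift straight up and check.

```bash

python3 -m pendant '[{"tx":0,"ty":0,"tz":-0.1,"rx":0,"ry":0,"rz":0},{"tx":0,"ty":0,"tz":-0.4,"rx":0,"ry":0,"rz":0},{"tx":0,"ty":0,"tz":-0.7,"rx":0,"ry":0,"rz":0},{"tx":0,"ty":0,"tz":-1,"rx":0,"ry":0,"rz":0},{"tx":0,"ty":0,"tz":-1,"rx":0,"ry":0,"rz":0},{"tx":0,"ty":0,"tz":-1,"rx":0,"ry":0,"rz":0}]'
python3 -m pendant '[{"tx":-0.4,"ty":0.6,"tz":-0.5,"rx":0,"ry":0,"rz":0},{"tx":-0.8,"ty":1,"tz":-0.5,"rx":0,"ry":0,"rz":0},{"tx":-0.8,"ty":1,"tz":-0.5,"rx":0,"ry":0,"rz":0},{"tx":-0.8,"ty":1,"tz":-0.5,"rx":0,"ry":0,"rz":0},{"tx":-0.8,"ty":1,"tz":-0.5,"rx":0,"ry":0,"rz":0},{"tx":-0.8,"ty":1,"tz":-0.5,"rx":0,"ry":0,"rz":0},{"tx":-0.8,"ty":1,"tz":-0.5,"rx":0,"ry":0,"rz":0}]'
python3 - <<'E'
from h import *
i=snapshot("scene");s=telemetry.observe();print(s["position"].round(1),s["ft_force"].round(1))
j=cv2.imread("pics/scene0.png")
cv2.imwrite("pics/c5.png",np.hstack([cv2.resize(k[145:265,310:430],None,fx=3.3,fy=3.3,interpolation=3) for k in(j,i)]))
E
```

```text
time: 11.15
position: [549.6, -40.1, 204.2]
eef_rot: [0.001, 1.0, 0.0, 0.002]
ft_force: [0.3, 0.2, -0.2]
opening: 0.2
grip_force: 0.0
time: 11.73
position: [452.2, -159.8, 260.9]
eef_rot: [-0.0, 1.0, 0.0, -0.001]
ft_force: [-0.2, -0.1, -0.4]
opening: 0.3
grip_force: 0.0
[ 452.6 -159.1  260.8] [-0.1 -0.8  0.4]
```

View pics/c5.png

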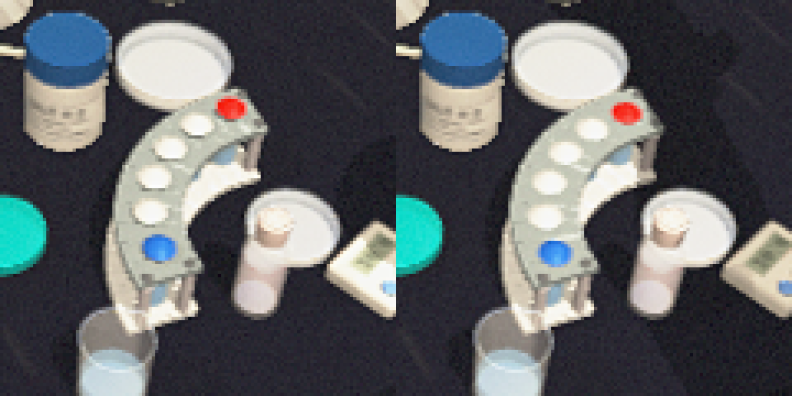

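All six caps sit lower by the same amount, about 5 px. The rack, vial, dish and beaker are where they started.

```bash
python3 -c "from plant import sign_off;print(sign_off())"
```

```text
the job is handed in; nothing more can be done
None
```

All six caps were pushed home in one pass from blue to red, with the fingertips rising about 6 mm between caps to step onto each dome. The highest force I read was about 18 N, on the blue cap, and about 7–9 N on the others. In the last picture the rack, vial, dish and beaker had not moved. The job was handed in at about 12 s with the hand clear, and no verdict was returned.

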